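# Contact reading on a pressed tablet in the spring cup

### The arm

A 6-joint arm with a two-finger parallel gripper is mounted at the origin on the work surface. World frame = base frame: x ahead of the robot, y to its left, z up, the work surface at z = 0. Lengths are in m, angles in rad, forces in N, time in s.
With the tool pointing down it reaches from about 0.35 to 0.775 m from the base axis. Payload 5.5 kg.
Tool frame: the origin (TCP) lies on the mounting face of the last link; the fingertips stand 173 mm ahead of it and the grasp point (between the pads) lies 155 mm ahead of it; z points along the fingers, y is the direction in which the jaws open and shut (so a half turn about z gives the same grasp; the last joint's range is limited). The gripper opens to 85 mm and grips with 20 to 120 N. Pads are 22 mm wide; open, the fingers measure 114 mm over their backs; the gripper's body (76 mm by 85 mm) begins 54 mm behind the grasp point. The pads swing forward as they close: fully open they stand 13 mm farther back than shut.
Start: joints at [-0.14, 0.313, 0.046, 1.304, 0, 1.431], TCP at [0.575, -0, 0.405] pointing down, gripper open.
Joint ranges: [-2.76, 2.76], [-0.86, 1.69], [-1.03, 1.26], [-2.2, 2.34], [-1.47, 1.5], [-3.14, 3.14]. Speed limits (rad/s): [2.57, 2.57, 3.14, 3.14, 3.14, 3.14].

### API

Orientations are given as a unit quaternion [w, x, y, z].
In Python, from workcell import get_state, eyes, env gives the robot as it stands. The module is installed in compiled form; this text tells all that it offers.
- The arm moves only by the tool carry_out, never from a script. Its argument "motion" is a list of rows, each an object of numbers: "jaw": the opening, from -1 (shut) to 1 (fully open); "tx", "ty", "tz": the shift along the tool's x, y, z in cm; "wx", "wy", "wz": the turn, a rotation vector about the tool's x, y, z in degrees. In form: [{"jaw": .., "tx": .., "ty": .., "tz": .., "wx": .., "wy": .., "wz": ..}, ...]. A call has 1 to 20 rows; each row shifts and turns the commanded pose from where the row before left it, along the tool's axes as they then stand; what a row does not reach is not made up. A row lasts 1/8 s, in which the tool goes at most 62.5 mm and 10.7 degrees, less where a joint would pass 70% of its speed; a pose out of reach is approached as far as the arm can. A call with a gripper value outside its range is refused whole. The fingers move at their own pace and stop on an object; "force" is the grip in N (left out, the last holds). Time passes only in rows, so rows that do not move let the fingers close. It gives the time, the measured TCP pose, the force and the opening at its end, in the units of the state.
- get_state(): the state, without advancing time (a new reading comes with each control period).
- eyes.read_camera(name): name is "scene" or "side" or "wrist"; returns the picture (480x640x3 uint8, blue, green, red); there is no depth.
- eyes.calibration(name): a dict with "K" (3x3 intrinsics, pixels), "camera_from_world" (4x4, takes a point from world to camera coordinates). Camera axes: x right, y up, looking along -z (the intrinsics and any distortion apply to the point x, -y, -z); pixel columns grow to the right and rows downward; lengths in m; the calibration is good to about 2 mm. A picture is of the moment at which its call begins: read the wrist's pose just before it. calibration takes no time and is no camera call; for the wrist camera it gives the pose at the moment of the call.
- env.hand_in(): hands the job in, once; it reports no verdict.
The state is a dict: "clock": time; "joint_pos": joint angles; "qvel": joint speeds; "tau": joint torques, N m; "tcp_pos": TCP position; "orientation": TCP orientation; "wrist_force": force on the tool from outside, world axes, zero at the start; "ft_torque": the same for the moment, N m; "finger_gap": finger opening in m.
Only numpy, scipy, OpenCV 4.12 (cv2) and the standard library are available. Lean on these libraries where they do the work, as an engineer would, in place of code of your own. Each camera call takes 0.05 s, during which the arm holds its last target.

### The job

Pick up the small round tablet and drop it flat into the spring-loaded steel cup of the measuring station; then take the pen-shaped probe out of its sloping stand and hold it upright with its tip inside the small ring marked in the middle of the tablet's face, pressing gently so that the cup goes about half-way down (never all the way down). Finish while still holding the probe pressed there, and leave the other samples, bottles, beaker, vial and spatula where they are.

Things in the scene. Friction and masses are not known exactly. Their poses are not given: they have to be found in the camera images.
- tablet: The sample tablet: a pale round puck, 32 mm diameter, 14 mm high, 20 to 45 g, lying flat on the bench, with a thin dark ring of 12 mm diameter in the middle of both faces. Origin: centre of its underside; z up through it. It is the only round sample that fits the cup.
- tablet_mid (a point): Centre of the sample tablet, 7 mm from each face.
- station: The measuring station: a pale square case 110 x 110 mm and 26 mm high, fixed to the bench, carrying the steel cup in its middle. Origin: centre of its underside.
- cup_floor (a point): Centre of the inner floor of the steel cup, z up. Round, open above: inside diameter 42 mm at the floor, flaring to 54 mm at the rim (62 mm outside), rim 10 mm above the floor, so the tablet stands 4 mm proud. With the cup up, the floor is 50 mm and the rim 60 mm above the bench. It rides on a spring, straight down when pressed.
- cup (a joint): Travel of the spring cup (m): 0 is fully up, grows as it is pressed down, 0.016 is the bottom stop. The tablet's own weight hardly moves it. Spring 400 N/m: half-way (0.008) takes about 3.4 N on the tablet.
- stand: Probe stand, fixed: base 100 (x) by 80 mm (y) with a pale block 50 x 60 x 45 mm tilted 25 degrees, a 13 mm hole through it along its tilted axis, which leans towards the stand's own -x. Origin: centre of the base's underside. The middle of the block's upper face is 19 mm to -x of the origin and 63 mm above the bench.
- probe: Pen probe, 135 mm, about 90 g: round steel shank (11 mm; the end 7 mm, flat) from 0 to 50 mm, then a light grey flat-sided handle to 135 mm, 20 (own x) by 22 mm (own y). Origin: centre of the tip's end face; z from tip up the handle. Starts with the shank in the stand's hole, handle resting on the block, z leaning about 25 degrees to the stand's -x, y level. Pull out along its z: 60 mm clears it.
- probe_tip (a point): Centre of the end face of the probe's tip (same as the probe's origin).
- square_tile: Bystander: a pale square sample, 34 x 34 x 14 mm, loose; origin at the centre of its underside.
- wide_disc: Bystander: a pale round sample, 52 mm diameter, 14 mm high, too wide for the cup; origin at the centre of its underside.
- bottle_a: Bystander: white plastic bottle, 64 mm diameter, 130 mm high; origin under its centre.
- bottle_b: Bystander: white plastic bottle with a blank label, 64 mm diameter, 130 mm high; origin under its centre.
- beaker: Bystander: glass beaker, 70 mm diameter, 85 mm high; origin under its centre.
- vial: Bystander: amber glass vial, 22 mm diameter, 45 mm high; origin under its centre.
- spatula: Bystander: thin steel lab spatula, 180 mm long, lying on the bench; origin on its underside.
Not all that is in view belongs to the job. Leave any pink look-alike of the tablet alone. Several things have the shape of the probe; the one meant has the colours described above.

How it is judged:
On the way, in this order (a step that is already met when the one before it is completed fails the run):
1. the tablet lies flat in the cup, let go, the cup up (horizontal distance between tablet_mid and cup_floor below 0.009 m and z of tablet_mid in the frame of cup_floor between 0.004 and 0.0105 m and angle between the z axis of tablet and the z axis of cup_floor, either way round below 0.12 rad and contact force between the arm and tablet below 0.05 N and linear speed of tablet below 0.02 m/s and value of joint cup below 0.003 m), for 0.2 s.
2. the probe is drawn out of its stand in the fingers (contact force between the fingers and probe above 1 N and contact force between probe and stand below 0.05 N and height (world z) of probe_tip above 0.07 m), for 0.1 s.
At the end, for the whole second after the job is handed in: Tablet flat in the cup; the probe, in the fingers and at rest, upright within 8 degrees, tip on the tablet within 7.5 mm of its centre, pressing with 0.8 to 8 N, the cup 4 to 12.5 mm down of 16; the robot itself touches neither tablet, cup nor station (horizontal distance between tablet_mid and cup_floor below 0.009 m and z of tablet_mid in the frame of cup_floor between 0.004 and 0.0105 m and angle between the z axis of tablet and the z axis of cup_floor, either way round below 0.12 rad and contact force between probe and tablet between 0.8 and 8 N and value of joint cup between 0.004 and 0.0125 m and horizontal distance between probe_tip and tablet_mid below 0.0075 m and angle between probe's own z axis and vertical below 0.14 rad and z of probe_tip in the frame of cup_floor below 0.018 m and contact force between the fingers and probe above 1 N and contact force between the arm and station below 0.3 N and contact force between the arm and tablet below 0.3 N and linear speed of probe below 0.02 m/s); the arm keeps its last pose, push and grip.
It fails at once if the cup is pressed to its stop (value of joint cup above 0.0152 m).
It fails at once if the probe is pressed hard on the tablet (over 18 N) (contact force between probe and tablet above 18 N).
It fails at once if a bystander is moved by more than 30 mm (distance of any of square_tile, wide_disc, bottle_a, bottle_b, beaker, vial, spatula from where it was at the start of the episode above 0.03 m).
It also fails if it takes over 58 s, if anything falls off the work surface, if the arm or the gripper's body presses on something with over 40 N, if the wrist force passes 120 N, or if a joint passes its speed limit or range.

## Working session

There is one attempt and no reset: what is moved stays moved. The work goes in short steps, Python scripts to look and compute and a tool call to move; the robot and the scene stay as the last step left them, time stands still between calls to the robot, and variables do not carry over. Pictures are saved under pics/ and viewed, and the job is handed in when it is done.

Besides the shell and the picture viewer there is one more tool, called after "Call:" by a JSON object that holds its "method" and its "body". carry_out: Moves the arm, as the interface text tells. Its arguments: {"type":"object","properties":{"motion":{"type":"array"},"force":{"type":"number"}},"required":["motion"]}

```bash
mkdir -p pics; ls
python3 - <<'E'
from workcell import get_state, eyes
import cv2
print(get_state())
for n in ["scene","side","wrist"]:
    c=eyes.calibration(n); print(n,c)
    cv2.imwrite(f"pics/{n}0.png",eyes.read_camera(n))
E
```

```text
pics
{'clock': 0.0, 'joint_pos': array([-1.39597872e-01,  3.14011581e-01,  4.49449578e-02,  1.30358664e+00,
       -4.55739001e-05,  1.43118506e+00]), 'qvel': array([-3.62858767e-05, -1.03534148e-03,  3.11197070e-04, -5.69771569e-04,
        9.13070054e-04,  1.90679837e-03]), 'tau': array([-2.90074182e-03, -4.80629075e+01,  2.98531097e+01,  1.95313990e-02,
       -3.83516899e-04, -4.27451073e-05]), 'tcp_pos': array([5.74796121e-01, 1.44071185e-05, 4.03788297e-01]), 'orientation': array([-7.27780088e-04,  7.07101727e-01,  7.07111225e-01, -5.76979286e-04]), 'wrist_force': array([ 0.21322991,  0.10056847, -0.55108752]), 'ft_torque': array([-0.01853608,  0.00163157,  0.01419804]), 'finger_gap': 0.08569186057974816}
scene {'K': array([[439.02669969,   0.        , 320.37027748],
       [  0.        , 439.02669969, 238.89026603],
       [  0.        ,   0.        ,   1.        ]]), 'camera_from_world': array([[ 0.62340198,  0.78188879, -0.00445871, -0.3428995 ],
       [-0.60921856,  0.48929024,  0.62405753,  0.31662793],
       [ 0.4901252 , -0.38632237,  0.78136567, -1.23491401],
       [
[... 317 characters left out ...]
92455,  0.61342016,  0.74540867, -0.18304274],
       [-0.30871145, -0.67858886,  0.66649411, -0.71842768],
       [ 0.        ,  0.        ,  0.        ,  1.        ]])}
wrist {'K': array([[405.36237111,   0.        , 320.50403552],
       [  0.        , 405.36237111, 242.24802824],
       [  0.        ,   0.        ,   1.        ]]), 'camera_from_world': array([[ 9.99999025e-01,  4.03622181e-04, -1.33717459e-03,
        -5.73289645e-01],
       [-7.63034178e-04,  9.59724719e-01, -2.80941063e-01,
         3.77110670e-02],
       [ 1.16992546e-03,  2.80941809e-01,  9.59724091e-01,
        -3.79401222e-01],
       [ 0.00000000e+00,  0.00000000e+00,  0.00000000e+00,
         1.00000000e+00]])}
```

View pics/scene0.png

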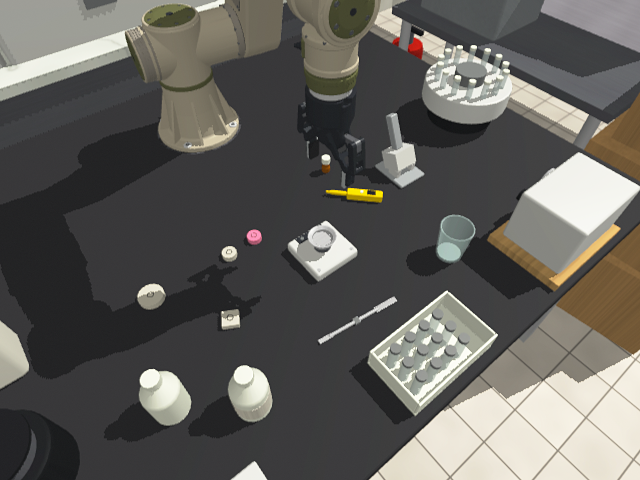

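View pics/side0.png

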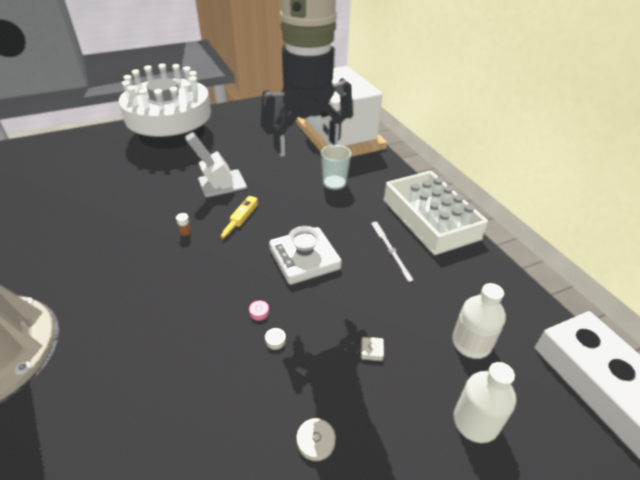

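View pics/wrist0.png

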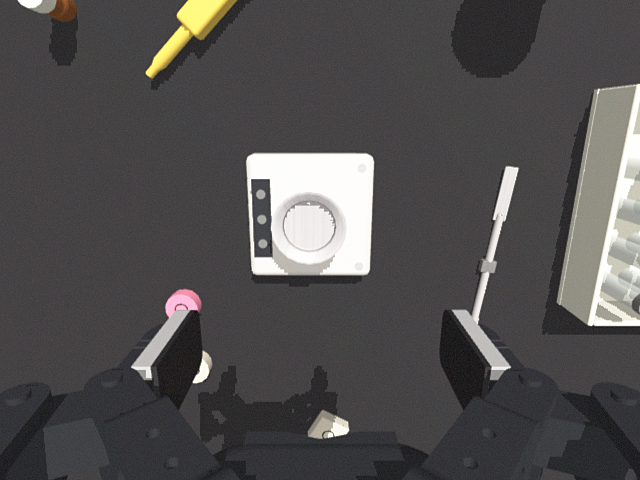

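```bash
cat > h.py <<'E'
import numpy as np, cv2
from workcell import get_state, eyes
def ray(n,uv,c=None):
    c=c or eyes.calibration(n); K=c["K"];T=c["camera_from_world"]
    p=np.linalg.inv(K)@[uv[0],uv[1],1]; d=T[:3,:3].T@np.array([p[0],-p[1],-p[2]])
    return -T[:3,:3].T@T[:3,3], d
def at(n,uv,z,c=None):
    o,d=ray(n,uv,c); return o+d*(z-o[2])/d[2]
def tri(obs):
    A=np.zeros((3,3));b=np.zeros(3)
    R=[]
    for o,d in obs:
        d=d/np.linalg.norm(d);P=np.eye(3)-np.outer(d,d);A+=P;b+=P@o
    x=np.linalg.solve(A,b)
    return x,[np.linalg.norm((np.eye(3)-np.outer(d,d)/(d@d))@(x-o)) for o,d in obs]
def proj(n,p,c=None):
    c=c or eyes.calibration(n); T=c["camera_from_world"]; q=T[:3,:3]@np.array(p)+T[:3,3]
    return (c["K"]@[q[0],-q[1],-q[2]])[:2]/-q[2]
def crop(src,x0,y0,w,h,s,out):
    im=cv2.imread(src)[y0:y0+h,x0:x0+w]
    cv2.imwrite(out,cv2.resize(im,None,fx=s,fy=s,interpolation=cv2.INTER_CUBIC))
E
python3 - <<'E'
from h import *
crop("pics/scene0.png",200,200,160,100,5,"pics/c1.png")
crop("pics/side0.png",230,210,130,150,4,"pics/c2.png")
crop("pics/scene0.png",350,100,100,100,6,"pics/c3.png")
crop("pics/side0.png",170,120,100,100,6,"pics/c4.png")
E
```

```text
(no output)
```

View pics/c1.png

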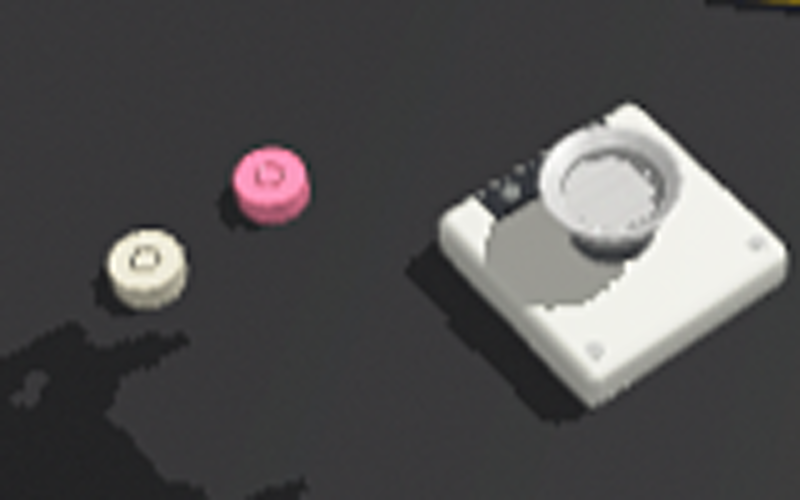

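View pics/c2.png

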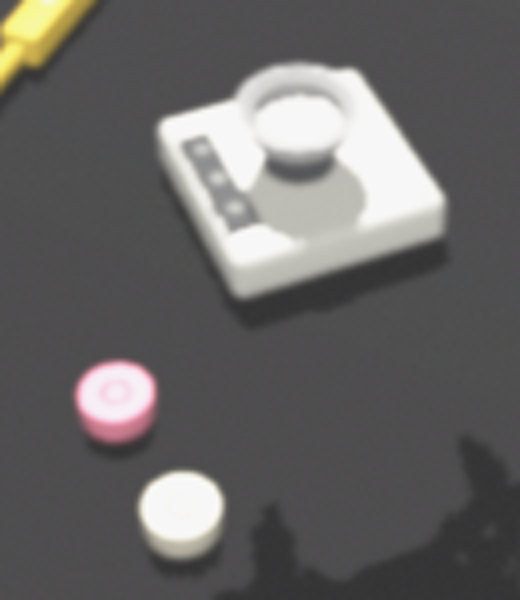

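View pics/c3.png

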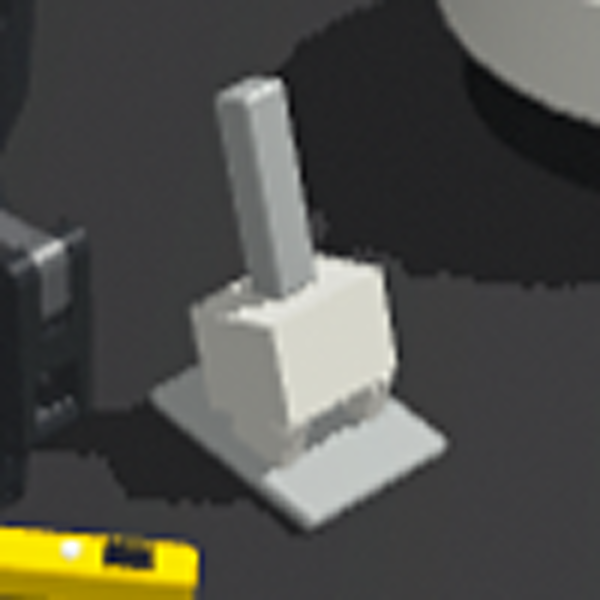

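View pics/c4.png

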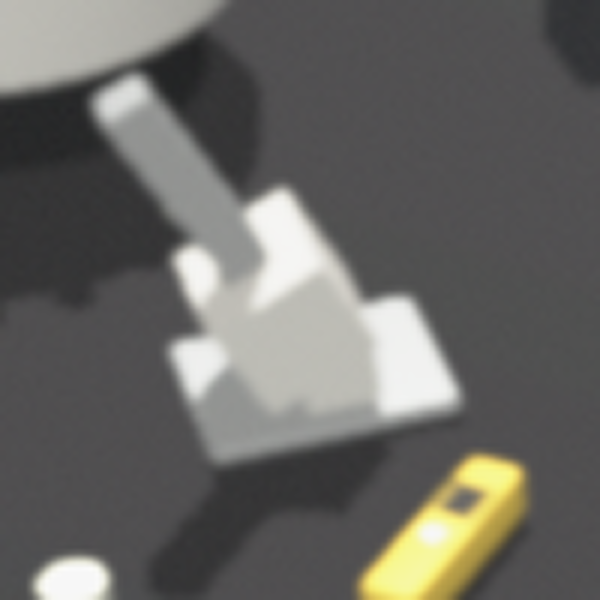

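Run:
```python
from h import *
np.set_printoptions(precision=4,suppress=True)
def s(x,y,x0,y0,k): return ((x+.5)/k-.5+x0,(y+.5)/k-.5+y0)
a=lambda x,y:s(x,y,200,200,5); b=lambda x,y:s(x,y,230,210,4)
c=lambda x,y:s(x,y,350,100,6); d=lambda x,y:s(x,y,170,120,6)
print("tab",at("scene",a(145,261),.014),at("side",b(181,507),.014),tri([ray("scene",a(145,261)),ray("side",b(181,507))]))
print("cup",at("scene",a(610,184),.06),at("side",b(296,105),.06),at("wrist",(309,228.5),.06))
print("case wrist top corners",[at("wrist",p,.026)[:2] for p in [(247,154),(373,154),(370,275),(252,275)]])
print("probe top",tri([ray("scene",c(252,92)),ray("side",d(122,96))]))
for z in (0,.01): print("base",z,[at("scene",c(*p),z)[:2] for p in [(150,395),(308,520),(447,440)]],[at("side",d(*p),z)[:2] for p in [(218,455),(462,400),(410,295),(170,345)]])
```

```text
tab [ 0.4448 -0.1677  0.014 ] [ 0.4435 -0.1687  0.014 ] (array([ 0.4438, -0.1674,  0.0124]), [np.float64(0.00017152660271804385), np.float64(0.00017152660271806821)])
cup [ 0.5656 -0.0088  0.06  ] [ 0.5634 -0.0058  0.06  ] [ 0.5643 -0.0099  0.06  ]
case wrist top corners [array([0.5116, 0.046 ]), array([0.6176, 0.0461]), array([ 0.6188, -0.0625]), array([ 0.5107, -0.0626])]
probe top (array([0.4296, 0.3122, 0.1379]), [np.float64(0.0008329263324124434), np.float64(0.0008329263324124694)])
base 0 [array([0.4297, 0.2745]), array([0.526 , 0.2732]), array([0.5288, 0.3529])] [array([0.4351, 0.2774]), array([0.5334, 0.2761]), array([0.5362, 0.3577]), array([0.4351, 0.3597])]
base 0.01 [array([0.4373, 0.2662]), array([0.5324, 0.2648]), array([0.5352, 0.3435])] [array([0.4332, 0.2635]), array([0.5299, 0.2622]), array([0.5327, 0.3425]), array([0.4333, 0.3444])]
```

Run:
```python
from h import *
np.set_printoptions(precision=4,suppress=True)
print(at("scene",(254,234.8),.014),at("wrist",(183,300),.014), at("scene",(231,318),.014))
print(get_state()["tcp_pos"])
```

```text
[ 0.4395 -0.0993  0.014 ] [ 0.4406 -0.093   0.014 ] [ 0.5848 -0.2469  0.014 ]
[0.5749 0.     0.404 ]
```

Call:
{"method": "carry_out", "body": {"motion": [{"jaw": 1, "tx": -3, "ty": -1.9, "tz": 1.5}, {"jaw": 1, "tx": -3, "ty": -1.9, "tz": 1.5}, {"jaw": 1, "tx": -3, "ty": -1.9, "tz": 1.5}, {"jaw": 0.3, "tx": -3, "ty": -1.9, "tz": 1.5}, {"jaw": 0.3, "tx": -3, "ty": -1.9, "tz": 1.5}, {"jaw": 0.3, "tx": -3, "ty": -1.9, "tz": 1.5}, {"jaw": 0.3, "tx": -3, "ty": -1.7, "tz": 1.4}, {"jaw": 0.3}, {"jaw": 0.3}]}}

```text
invalid input at $.motion[0]: expected keys jaw, tx, ty, tz, wx, wy, wz
```

Run:
```python
from h import *
print(get_state()["tcp_pos"],get_state()["orientation"],get_state()["finger_gap"],eyes.calibration("wrist")["camera_from_world"].tolist())
cv2.imwrite("pics/w1.png",eyes.read_camera("wrist"))
```

```text
[5.74869339e-01 3.97862544e-05 4.04000728e-01] [-5.54213648e-04  7.07075013e-01  7.07138205e-01 -4.21201421e-04] 0.08547024634962651 [[0.9999993201559556, 0.00040341604625852986, -0.0010940489577966257, -0.5734212382655894], [-0.0006945641888832965, 0.9597151524582338, -0.2809739200044347, 0.03772183640464662], [0.0009366259744185961, 0.2809744888732153, 0.9597147801999413, -0.37937251080953255], [0.0, 0.0, 0.0, 1.0]]
```

View pics/w1.png

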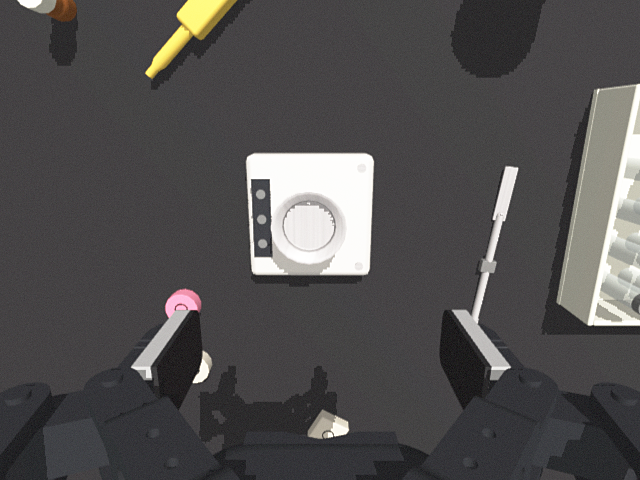

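All keys are needed in each row.

Call:
{"method": "carry_out", "body": {"motion": [{"jaw": 1, "tx": -3, "ty": -1.9, "tz": 1.5, "wx": 0, "wy": 0, "wz": 0}, {"jaw": 1, "tx": -3, "ty": -1.9, "tz": 1.5, "wx": 0, "wy": 0, "wz": 0}, {"jaw": 1, "tx": -3, "ty": -1.9, "tz": 1.5, "wx": 0, "wy": 0, "wz": 0}, {"jaw": 0.3, "tx": -3, "ty": -1.9, "tz": 1.5, "wx": 0, "wy": 0, "wz": 0}, {"jaw": 0.3, "tx": -3, "ty": -1.9, "tz": 1.5, "wx": 0, "wy": 0, "wz": 0}, {"jaw": 0.3, "tx": -3, "ty": -1.9, "tz": 1.5, "wx": 0, "wy": 0, "wz": 0}, {"jaw": 0.3, "tx": -3, "ty": -1.7, "tz": 1.4, "wx": 0, "wy": 0, "wz": 0}, {"jaw": 0.3, "tx": 0, "ty": 0, "tz": 0, "wx": 0, "wy": 0, "wz": 0}, {"jaw": 0.3, "tx": 0, "ty": 0, "tz": 0, "wx": 0, "wy": 0, "wz": 0}]}}

```text
clock: 1.32
tcp_pos: [0.4441, -0.2099, 0.3009]
orientation: [-0.0, 0.707, 0.707, 0.0]
wrist_force: [-0.3, 0.3, -0.1]
finger_gap: 0.0555
```

Run:
```python
from h import *
print(get_state()["tcp_pos"],get_state()["orientation"],get_state()["finger_gap"],eyes.calibration("wrist")["camera_from_world"].tolist())
cv2.imwrite("pics/w2.png",eyes.read_camera("wrist"))
```

```text
[ 0.44413273 -0.2099361   0.30085892] [-3.91076022e-05  7.07255304e-01  7.06958191e-01  2.21721336e-04] 0.05545257431025471 [[0.9999998543654763, -1.884340943767993e-05, 0.0005393643972036016, -0.44330288195617257], [0.00016956487173198033, 0.9597520093242721, -0.280848806025194, 0.20972379979433606], [-0.0005123639149321289, 0.28084885658116676, 0.9597518727464255, -0.22065712658802172], [0.0, 0.0, 0.0, 1.0]]
```

View pics/w2.png

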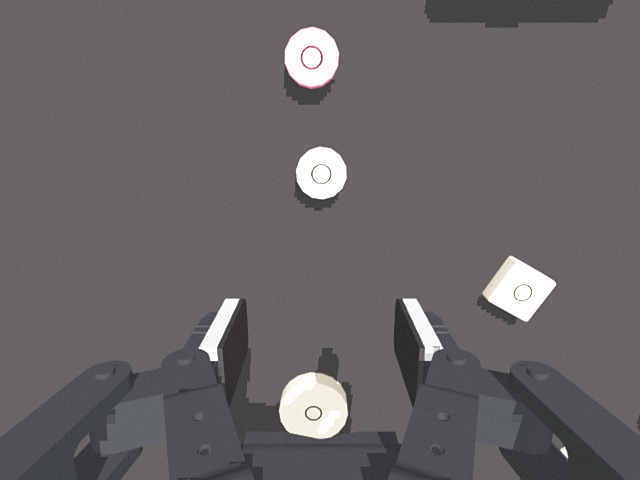

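Run:
```python
from h import *
print(at("wrist",(321,174),.014),at("wrist",(313,412),.014))
```

```text
[ 0.4439564  -0.16960655  0.014     ] [ 0.43814499 -0.34766     0.014     ]
```

Call:
{"method": "carry_out", "body": {"motion": [{"jaw": 0.3, "tx": 2.1, "ty": 0, "tz": 2.5, "wx": 0, "wy": 0, "wz": 0}, {"jaw": 0.3, "tx": 2.0, "ty": 0, "tz": 2.5, "wx": 0, "wy": 0, "wz": 0}, {"jaw": 0.3, "tx": 0, "ty": 0, "tz": 2.5, "wx": 0, "wy": 0, "wz": 0}, {"jaw": 0.3, "tx": 0, "ty": 0, "tz": 2, "wx": 0, "wy": 0, "wz": 0}, {"jaw": 0.3, "tx": 0, "ty": 0, "tz": 1, "wx": 0, "wy": 0, "wz": 0}, {"jaw": 0.3, "tx": 0, "ty": 0, "tz": 1, "wx": 0, "wy": 0, "wz": 0}, {"jaw": 0.3, "tx": 0, "ty": 0, "tz": 0.5, "wx": 0, "wy": 0, "wz": 0}, {"jaw": 0.3, "tx": 0, "ty": 0, "tz": 0.4, "wx": 0, "wy": 0, "wz": 0}, {"jaw": 0.3, "tx": 0, "ty": 0, "tz": 0, "wx": 0, "wy": 0, "wz": 0}]}}

```text
clock: 2.5
tcp_pos: [0.444, -0.1691, 0.1767]
orientation: [0.0, 0.707, 0.707, 0.0]
wrist_force: [-0.0, -1.0, 0.1]
finger_gap: 0.0556
```

Run:
```python
from h import *
cv2.imwrite("pics/w3.png",eyes.read_camera("wrist"))
```

```text
(no output)
```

View pics/w3.png

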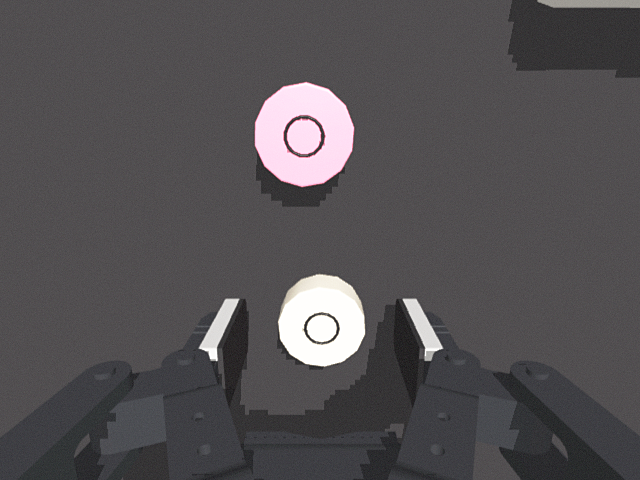

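Call:
{"method": "carry_out", "body": {"motion": [{"jaw": -0.5, "tx": 0, "ty": 0, "tz": 0, "wx": 0, "wy": 0, "wz": 0}, {"jaw": -0.5, "tx": 0, "ty": 0, "tz": 0, "wx": 0, "wy": 0, "wz": 0}, {"jaw": -0.5, "tx": 0, "ty": 0, "tz": 0, "wx": 0, "wy": 0, "wz": 0}, {"jaw": -0.5, "tx": 0, "ty": 0, "tz": 0, "wx": 0, "wy": 0, "wz": 0}, {"jaw": -0.5, "tx": 0, "ty": 0, "tz": 0, "wx": 0, "wy": 0, "wz": 0}, {"jaw": -0.5, "tx": 0, "ty": 0, "tz": -1, "wx": 0, "wy": 0, "wz": 0}, {"jaw": -0.5, "tx": 0, "ty": 0, "tz": -2, "wx": 0, "wy": 0, "wz": 0}, {"jaw": -0.5, "tx": 0, "ty": 0, "tz": -2.5, "wx": 0, "wy": 0, "wz": 0}, {"jaw": -0.5, "tx": 0, "ty": 0, "tz": -2.5, "wx": 0, "wy": 0, "wz": 0}, {"jaw": -0.5, "tx": 0, "ty": 0, "tz": -2, "wx": 0, "wy": 0, "wz": 0}, {"jaw": -0.5, "tx": 0, "ty": 0, "tz": 0, "wx": 0, "wy": 0, "wz": 0}], "force": 30}}

```text
clock: 3.92
tcp_pos: [0.4447, -0.1694, 0.2784]
orientation: [0.002, 0.707, 0.707, 0.0]
wrist_force: [-0.0, 0.2, -0.0]
finger_gap: 0.0304
```

Run:
```python
from h import *
print(get_state()["wrist_force"])
cv2.imwrite("pics/w4.png",eyes.read_camera("wrist"))
cv2.imwrite("pics/s4.png",eyes.read_camera("side"))
crop("pics/s4.png",180,200,200,150,4,"pics/s4c.png")
```

```text
[-0.0218192   0.18147636 -0.01692755]
```

View pics/w4.png

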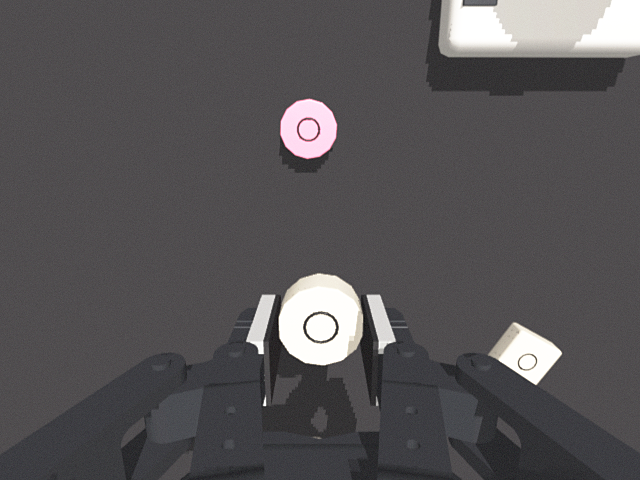

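View pics/s4c.png

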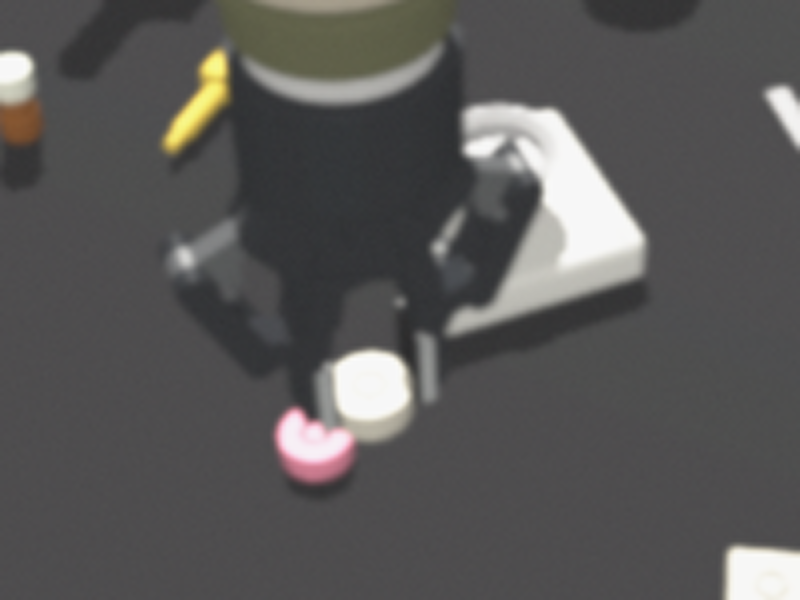

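Call:
{"method": "carry_out", "body": {"motion": [{"jaw": -0.5, "tx": 2, "ty": 1.5, "tz": 0, "wx": 0, "wy": 0, "wz": 0}, {"jaw": -0.5, "tx": 3, "ty": 2, "tz": 0, "wx": 0, "wy": 0, "wz": 0}, {"jaw": -0.5, "tx": 3, "ty": 2.5, "tz": 0, "wx": 0, "wy": 0, "wz": 0}, {"jaw": -0.5, "tx": 3, "ty": 2.5, "tz": 0, "wx": 0, "wy": 0, "wz": 0}, {"jaw": -0.5, "tx": 3, "ty": 2, "tz": 0, "wx": 0, "wy": 0, "wz": 0}, {"jaw": -0.5, "tx": 2, "ty": 1.5, "tz": 0, "wx": 0, "wy": 0, "wz": 0}, {"jaw": -0.5, "tx": 0, "ty": 0, "tz": 1.5, "wx": 0, "wy": 0, "wz": 0}, {"jaw": -0.5, "tx": 0, "ty": 0, "tz": 1, "wx": 0, "wy": 0, "wz": 0}, {"jaw": -0.5, "tx": 0, "ty": 0, "tz": 0, "wx": 0, "wy": 0, "wz": 0}, {"jaw": -0.5, "tx": 0, "ty": 0, "tz": 0, "wx": 0, "wy": 0, "wz": 0}]}}

```text
clock: 5.28
tcp_pos: [0.5637, -0.0097, 0.2516]
orientation: [-0.0, 0.708, 0.707, -0.0]
wrist_force: [0.6, -0.3, -0.6]
finger_gap: 0.0305
```

Run:
```python
from h import *
for n in ["wrist","side","scene"]: cv2.imwrite(f"pics/{n}5.png",eyes.read_camera(n))
a=cv2.imread("pics/wrist5.png")[180:440,180:460]
crop("pics/wrist5.png",220,200,200,150,4,"pics/w5c.png")
crop("pics/side5.png",240,170,130,110,6,"pics/s5c.png")
print(get_state()["tcp_pos"])
```

```text
[ 0.56413587 -0.00946862  0.25227126]
```

View pics/w5c.png

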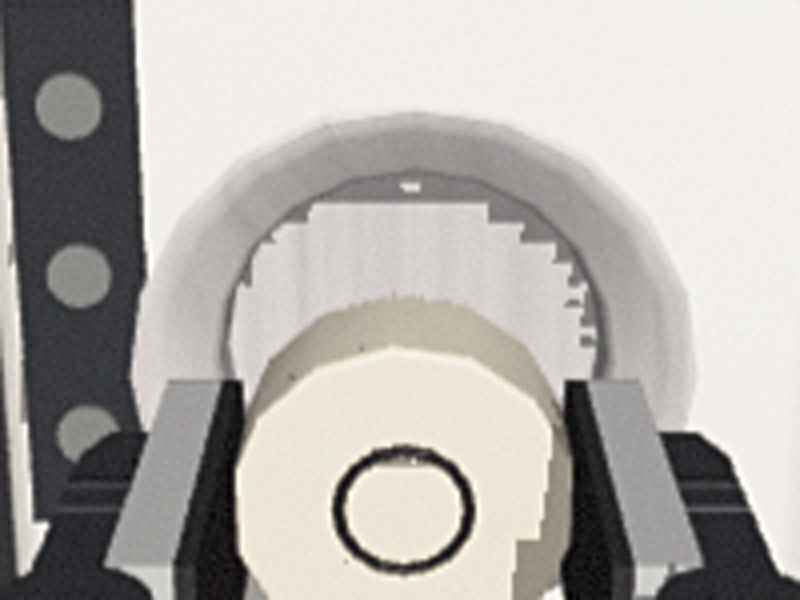

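View pics/s5c.png

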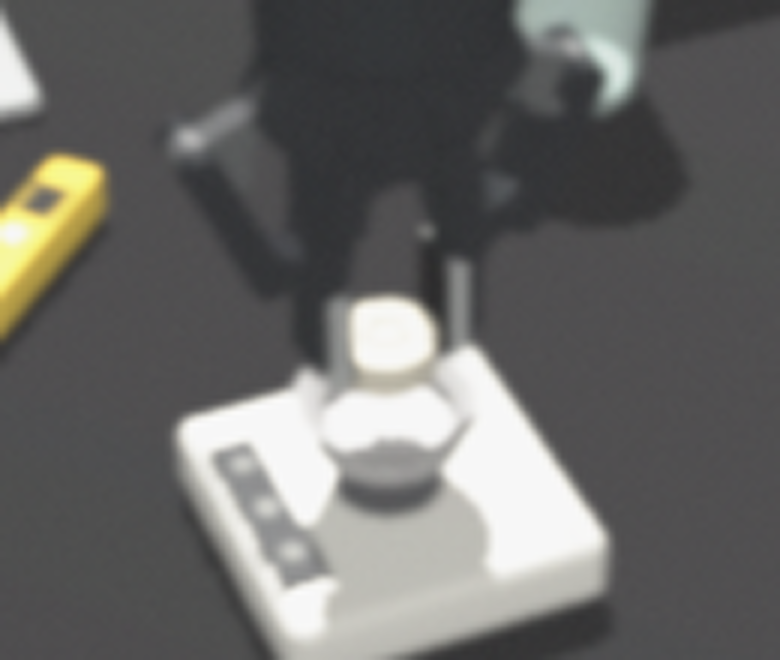

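Run:
```python
from h import *
p=get_state()["tcp_pos"]
c=at("wrist",(323.3,228),.06);print(c, c[1]-.031)
print(at("wrist",(320.7,327),.089-.0),p)
```

```text
[0.56456433 0.01967575 0.06      ] -0.011324250840376963
[ 0.56343203 -0.01019521  0.089     ] [ 0.56413587 -0.00946862  0.25227126]
```

Call:
{"method": "carry_out", "body": {"motion": [{"jaw": -0.5, "tx": 0, "ty": 0.1, "tz": 0.8, "wx": 0, "wy": 0, "wz": 0}, {"jaw": -0.5, "tx": 0, "ty": 0, "tz": 0.7, "wx": 0, "wy": 0, "wz": 0}, {"jaw": -0.5, "tx": 0, "ty": 0, "tz": 0.2, "wx": 0, "wy": 0, "wz": 0}, {"jaw": -0.5, "tx": 0, "ty": 0, "tz": 0.2, "wx": 0, "wy": 0, "wz": 0}, {"jaw": -0.5, "tx": 0, "ty": 0, "tz": 0, "wx": 0, "wy": 0, "wz": 0}]}}

```text
clock: 6.05
tcp_pos: [0.565, -0.009, 0.2326]
orientation: [-0.0, 0.707, 0.707, -0.0]
wrist_force: [0.2, 0.1, 0.4]
finger_gap: 0.0304
```

Run:
```python
from h import *
cv2.imwrite(f"pics/side6.png",eyes.read_camera("side"))
crop("pics/side6.png",240,170,130,110,6,"pics/s6c.png")
s=get_state();print(s["tcp_pos"],s["wrist_force"])
```

```text
[ 0.56506397 -0.00897593  0.23272763] [-0.77726012  0.12484936 -0.90072959]
```

View pics/s6c.png

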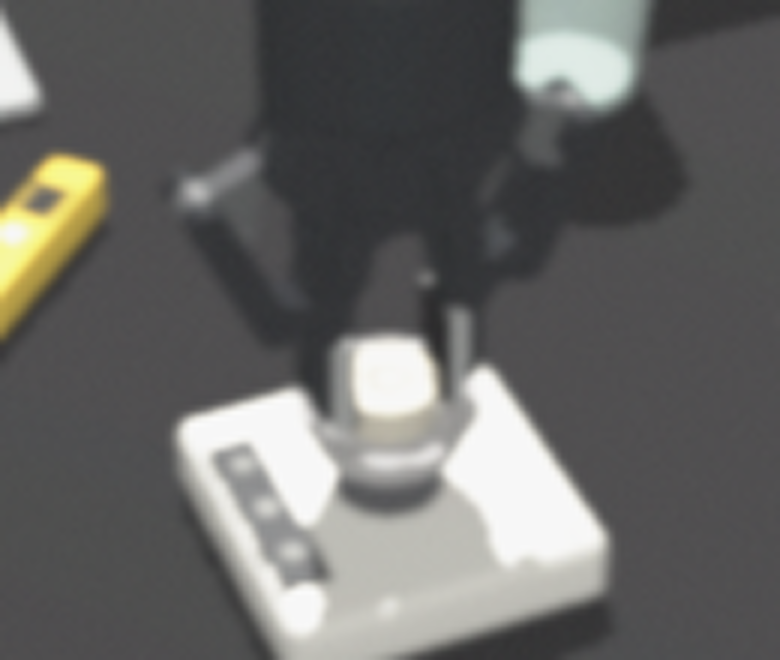

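Call:
{"method": "carry_out", "body": {"motion": [{"jaw": -0.1, "tx": 0, "ty": 0, "tz": 0, "wx": 0, "wy": 0, "wz": 0}, {"jaw": 0, "tx": 0, "ty": 0, "tz": 0, "wx": 0, "wy": 0, "wz": 0}, {"jaw": 0.3, "tx": 0, "ty": 0, "tz": 0, "wx": 0, "wy": 0, "wz": 0}, {"jaw": 0.3, "tx": 0, "ty": 0, "tz": 0, "wx": 0, "wy": 0, "wz": 0}, {"jaw": 0.3, "tx": 0, "ty": 0, "tz": -2, "wx": 0, "wy": 0, "wz": 0}, {"jaw": 0.3, "tx": 0, "ty": 0, "tz": -3, "wx": 0, "wy": 0, "wz": 0}, {"jaw": 0.3, "tx": -2, "ty": 0, "tz": -5, "wx": 0, "wy": 0, "wz": 0}, {"jaw": 0.3, "tx": -3, "ty": 0, "tz": -5, "wx": 0, "wy": 0, "wz": 0}, {"jaw": 0.3, "tx": 0, "ty": 0, "tz": 0, "wx": 0, "wy": 0, "wz": 0}, {"jaw": 0.3, "tx": 0, "ty": 0, "tz": 0, "wx": 0, "wy": 0, "wz": 0}]}}

```text
clock: 7.35
tcp_pos: [0.5648, -0.0591, 0.3824]
orientation: [-0.0, 0.707, 0.707, 0.0]
wrist_force: [-0.7, -0.6, 0.1]
finger_gap: 0.0551
```

Run:
```python
from h import *
for n in ["wrist","side","scene"]: cv2.imwrite(f"pics/{n}7.png",eyes.read_camera(n))
crop("pics/wrist7.png",220,120,200,150,4,"pics/w7c.png")
crop("pics/side7.png",240,170,130,110,6,"pics/s7c.png")
s=get_state();print(s["tcp_pos"],s["wrist_force"])
```

```text
[ 0.56451767 -0.0584043   0.38101809] [-0.87847373  0.12360941  0.18720852]
```

View pics/w7c.png

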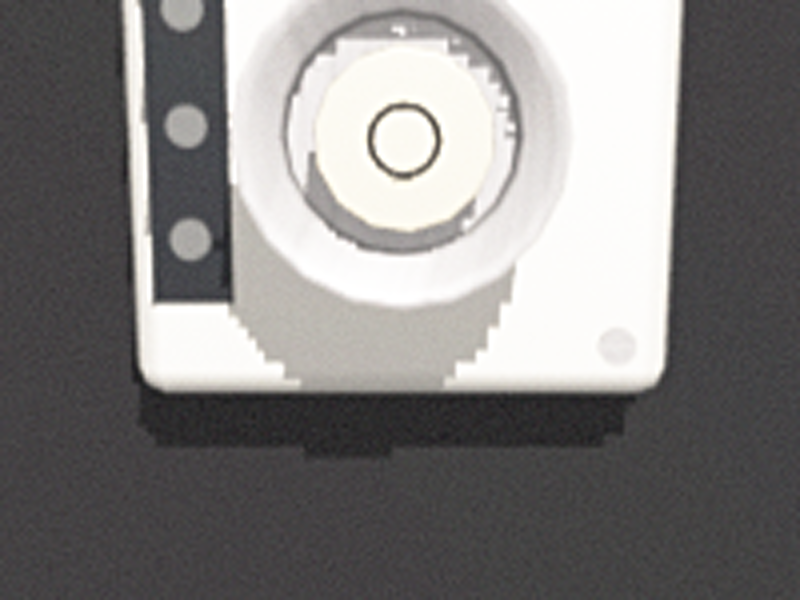

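View pics/s7c.png

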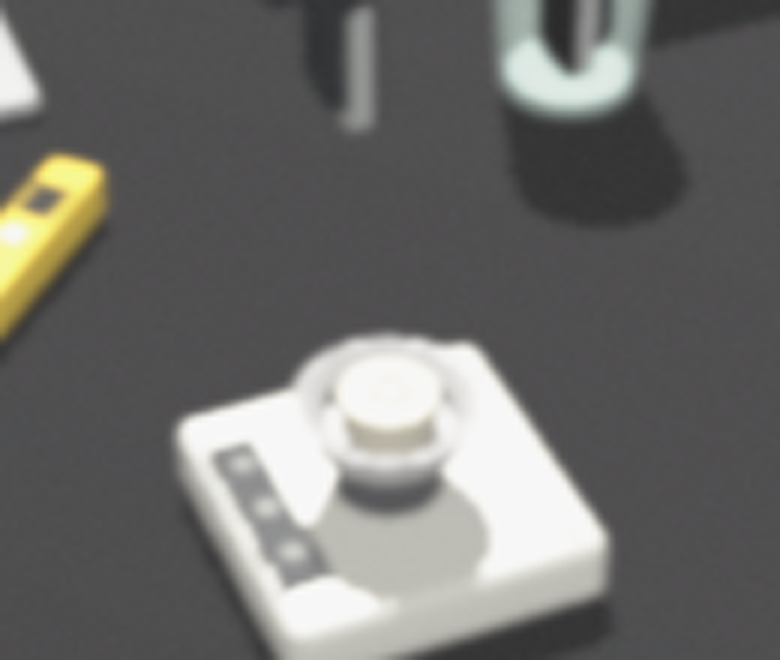

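Run:
```python
from h import *
print(at("wrist",(320.9,154.9),.064), at("side",(240+388/6,170+382/6),.064))
print(get_state()["joint_pos"])
```

```text
[ 0.5629058  -0.00846242  0.064     ] [ 0.5659037 -0.0049243  0.064    ]
[-2.44546308e-01  3.07769635e-01 -1.95772312e-02  1.24659709e+00
  9.64953841e-05  1.32555354e+00]
```

Call:
{"method": "carry_out", "body": {"motion": [{"jaw": 0.3, "tx": 0, "ty": 0, "tz": 0, "wx": 0, "wy": 0, "wz": -10}, {"jaw": 0.3, "tx": 0, "ty": 0, "tz": 0, "wx": 0, "wy": 0, "wz": -10}, {"jaw": 0.3, "tx": 0, "ty": 0, "tz": 0, "wx": 0, "wy": 0, "wz": -10}, {"jaw": 0.3, "tx": 0, "ty": 0, "tz": 0, "wx": 0, "wy": 0, "wz": -10}, {"jaw": 0.3, "tx": 0, "ty": 0, "tz": 0, "wx": 0, "wy": 0, "wz": -10}, {"jaw": 0.3, "tx": 0, "ty": 0, "tz": 0, "wx": 0, "wy": 0, "wz": -10}, {"jaw": 0.3, "tx": 0, "ty": 0, "tz": 0, "wx": 0, "wy": 0, "wz": -10}, {"jaw": 0.3, "tx": 0, "ty": 0, "tz": 0, "wx": 0, "wy": 0, "wz": -10}, {"jaw": 0.3, "tx": 0, "ty": 0, "tz": 0, "wx": 0, "wy": 0, "wz": -10}, {"jaw": 0.3, "tx": 0.9, "ty": 4.5, "tz": -0.5, "wx": 0, "wy": 0, "wz": 0}, {"jaw": 0.3, "tx": 0.9, "ty": 4.5, "tz": -0.5, "wx": 0, "wy": 0, "wz": 0}, {"jaw": 0.3, "tx": 0.9, "ty": 4.5, "tz": -0.5, "wx": 0, "wy": 0, "wz": 0}, {"jaw": 0.3, "tx": 0.9, "ty": 4.5, "tz": -0.5, "wx": 0, "wy": 0, "wz": 0}, {"jaw": 0.3, "tx": 0.9, "ty": 4.5, "tz": -0.5, "wx": 0, "wy": 0, "wz": 0}, {"jaw": 0.3, "tx": 0.9, "ty": 4.5, "tz": -0.5, "wx": 0, "wy": 0, "wz": 0}, {"jaw": 0.3, "tx": 0.9, "ty": 4.5, "tz": -0.5, "wx": 0, "wy": 0, "wz": 0}, {"jaw": 0.3, "tx": 0.9, "ty": 4.5, "tz": -0.5, "wx": 0, "wy": 0, "wz": 0}, {"jaw": 0.3, "tx": 0, "ty": 0, "tz": 0, "wx": 0, "wy": 0, "wz": 0}, {"jaw": 0.3, "tx": 0, "ty": 0, "tz": 0, "wx": 0, "wy": 0, "wz": 0}]}}

```text
clock: 9.88
tcp_pos: [0.4926, 0.3012, 0.4215]
orientation: [-0.001, -0.001, 1.0, -0.001]
wrist_force: [0.6, -0.5, -0.3]
finger_gap: 0.0556
```

Run:
```python
from h import *
s=get_state();print(s["tcp_pos"],s["orientation"],s["joint_pos"])
print(eyes.calibration("wrist")["camera_from_world"].tolist())
for n in ["wrist"]: cv2.imwrite(f"pics/{n}8.png",eyes.read_camera(n))
```

```text
[0.49261288 0.30117362 0.42154428] [-8.76071070e-04 -5.74120588e-04  9.99999253e-01 -6.30754728e-04] [ 4.09844092e-01  3.15356527e-01  9.00566021e-02  1.34760584e+00
 -4.60076212e-04  4.08696335e-01]
[[-0.0015967157842366425, 0.9999980381682296, -0.0011722450239472593, -0.29904355755704715], [-0.9600490184090429, -0.0018609533497476274, -0.2798256941463093, 0.5134315722940177], [-0.2798273266686765, 0.0006786105818971099, 0.9600501063679647, -0.2587119589558959], [0.0, 0.0, 0.0, 1.0]]
```

View pics/wrist8.png

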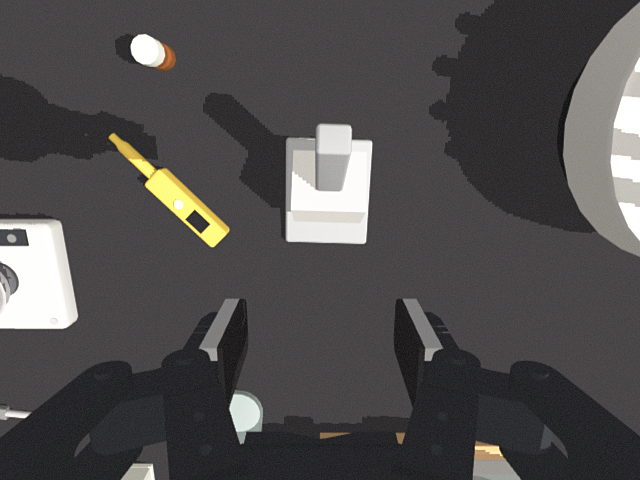

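Run:
```python
from h import *
crop("pics/wrist8.png",270,110,120,145,4,"pics/w8c.png")
```

```text
(no output)
```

View pics/w8c.png

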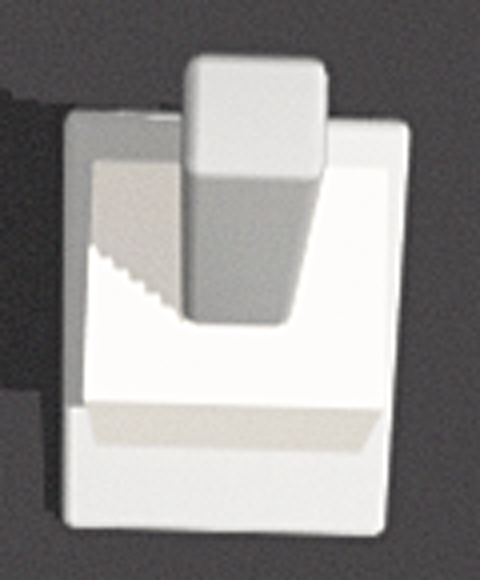

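Run:
```python
from h import *
np.set_printoptions(precision=4,suppress=True)
f=lambda x,y:((x+.5)/4-.5+270,(y+.5)/4-.5+110)
print("top",at("wrist",f(255,115),.14))
# block upper face spans x +-25*cos25 , z .063 +- 25 sin25 ; high edge at stand +x? normal leans -x so +x edge is high
dz=.025*np.sin(np.radians(25))
for p,z in [((92,160),.063-dz),((388,165),.063-dz),((85,402),.063+dz),((382,408),.063+dz)]: print("blk",at("wrist",f(*p),z))
for p in [(66,112),(410,122),(383,533),(66,527)]: print("base",at("wrist",f(*p),.006))
# front lower edge of handle: contact point (+10mm in own x from axis) on block face
print("handle foot",at("wrist",f(186,321),.063+.010*np.sin(np.radians(25))),at("wrist",f(289,324),.063+.0042))
```

```text
top [0.4286 0.3072 0.14  ]
blk [0.4405 0.2765 0.0524]
blk [0.4414 0.3371 0.0524]
blk [0.4864 0.2757 0.0736]
blk [0.4876 0.3351 0.0736]
base [0.4324 0.2676 0.006 ]
base [0.4346 0.347  0.006 ]
base [0.5335 0.3438 0.006 ]
base [0.532  0.2653 0.006 ]
handle foot [0.4712 0.2958 0.0672] [0.4718 0.3166 0.0672]
```

Call:
{"method": "carry_out", "body": {"motion": [{"jaw": 0.3, "tx": 3.2, "ty": 0.2, "tz": 1.6, "wx": 0, "wy": 0, "wz": 0}, {"jaw": 0.3, "tx": 3.2, "ty": 0.2, "tz": 1.6, "wx": 0, "wy": 0, "wz": 0}, {"jaw": 0.3, "tx": 3.2, "ty": 0.2, "tz": 1.7, "wx": 0, "wy": 0, "wz": 0}, {"jaw": 0.3, "tx": 3.1, "ty": 0, "tz": 1.7, "wx": 0, "wy": 0, "wz": 0}, {"jaw": 0.3, "tx": 3.1, "ty": 0, "tz": 1.6, "wx": 0, "wy": 0, "wz": 1}, {"jaw": 0.3, "tx": 0, "ty": 0, "tz": 0, "wx": 0, "wy": -8, "wz": 0}, {"jaw": 0.3, "tx": 0, "ty": 0, "tz": 0, "wx": 0, "wy": -8, "wz": 0}, {"jaw": 0.3, "tx": 0, "ty": 0, "tz": 0, "wx": 0, "wy": -9, "wz": 0}, {"jaw": 0.3, "tx": 0, "ty": 0, "tz": 0, "wx": 0, "wy": 0, "wz": 0}, {"jaw": 0.3, "tx": 0, "ty": 0, "tz": 0, "wx": 0, "wy": 0, "wz": 0}]}}

```text
clock: 11.18
tcp_pos: [0.3352, 0.3064, 0.3407]
orientation: [0.215, 0.009, 0.977, -0.002]
wrist_force: [0.6, 0.6, 0.0]
finger_gap: 0.0552
```

Run:
```python
from h import *
from scipy.spatial.transform import Rotation as R
np.set_printoptions(precision=4,suppress=True)
s=get_state();q=s["orientation"];p=s["tcp_pos"];M=R.from_quat([*q[1:],q[0]]).as_matrix()
print(p,s["joint_pos"]);print(M)
a=np.array([-.4226,.007,.9063]);g=np.array([.4637,.306,.063])+.05*a
t=g+.155*a; print("to go tool cm",M.T@(t-p)*100)
cv2.imwrite("pics/wrist9.png",eyes.read_camera("wrist"))
```

```text
[0.3352 0.3064 0.3407] [ 0.6356 -0.0356 -0.5779  0.6767 -0.2588  0.6078]
[[-0.9074  0.0186  0.42  ]
 [ 0.0167  0.9998 -0.0082]
 [-0.42   -0.0004 -0.9075]]
to go tool cm [ 0.0611  0.1892 10.0965]
```

View pics/wrist9.png

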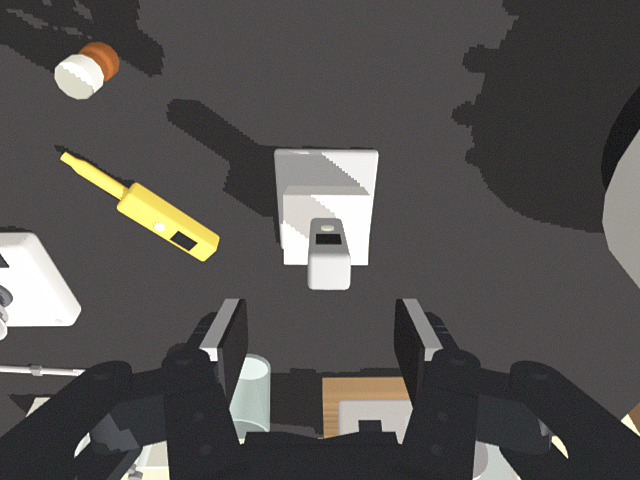

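Run:
```python
from h import *
crop("pics/wrist9.png",260,190,130,120,5,"pics/w9c.png")
print(at("wrist",(329.5,268),.14))
```

```text
[0.42556528 0.30853433 0.14      ]
```

View pics/w9c.png

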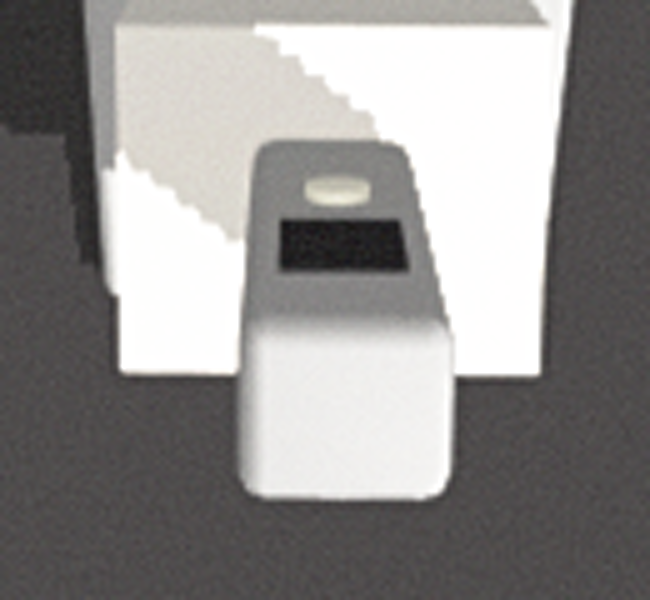

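Call:
{"method": "carry_out", "body": {"motion": [{"jaw": 0.3, "tx": 0.1, "ty": 0.2, "tz": 2, "wx": 0, "wy": 0, "wz": 0}, {"jaw": 0.3, "tx": 0, "ty": 0, "tz": 2.5, "wx": 0, "wy": 0, "wz": 0}, {"jaw": 0.3, "tx": 0, "ty": 0, "tz": 2.5, "wx": 0, "wy": 0, "wz": 0}, {"jaw": 0.3, "tx": 0, "ty": 0, "tz": 2, "wx": 0, "wy": 0, "wz": 0}, {"jaw": 0.3, "tx": 0, "ty": 0, "tz": 1.1, "wx": 0, "wy": 0, "wz": 0}, {"jaw": 0.3, "tx": 0, "ty": 0, "tz": 0, "wx": 0, "wy": 0, "wz": 0}, {"jaw": 0.3, "tx": 0, "ty": 0, "tz": 0, "wx": 0, "wy": 0, "wz": 0}]}}

```text
clock: 12.1
tcp_pos: [0.3771, 0.3084, 0.2493]
orientation: [0.217, 0.009, 0.976, -0.002]
wrist_force: [0.3, 0.8, 0.6]
finger_gap: 0.0557
```

Run:
```python
from h import *
for n in ["wrist","scene"]: cv2.imwrite(f"pics/{n}10.png",eyes.read_camera(n))
crop("pics/scene10.png",330,80,130,120,6,"pics/sc10c.png")
print(get_state()["tcp_pos"],get_state()["wrist_force"])
```

```text
[0.37699676 0.30850599 0.2495517 ] [ 0.79603946 -0.12415932  0.38422643]
```

View pics/wrist10.png

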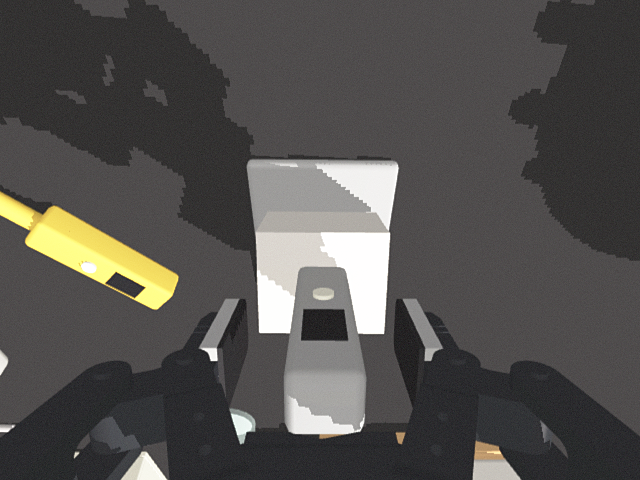

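View pics/sc10c.png

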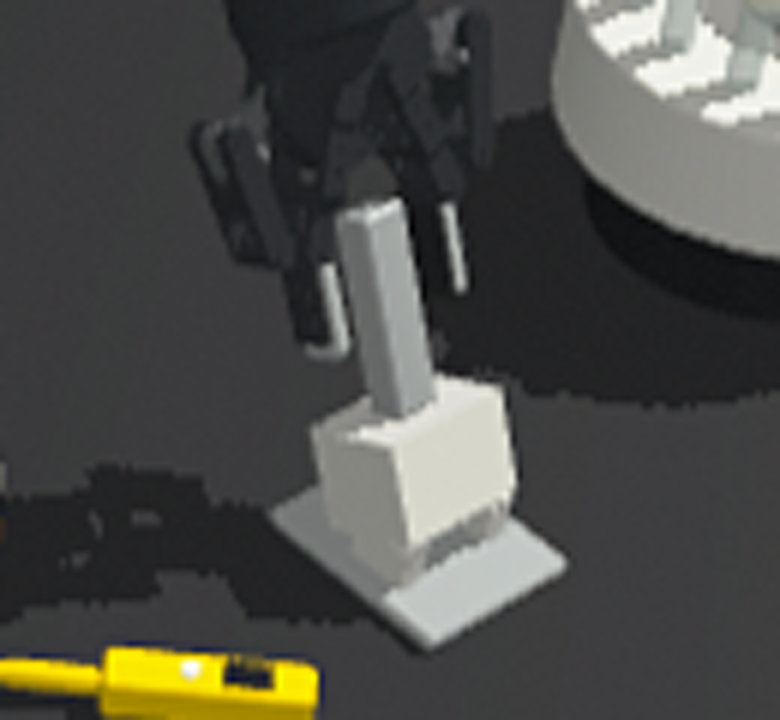

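Call:
{"method": "carry_out", "body": {"motion": [{"jaw": -1, "tx": 0, "ty": 0, "tz": 0, "wx": 0, "wy": 0, "wz": 0}, {"jaw": -1, "tx": 0, "ty": 0, "tz": 0, "wx": 0, "wy": 0, "wz": 0}, {"jaw": -1, "tx": 0, "ty": 0, "tz": 0, "wx": 0, "wy": 0, "wz": 0}, {"jaw": -1, "tx": 0, "ty": 0, "tz": 0, "wx": 0, "wy": 0, "wz": 0}, {"jaw": -1, "tx": 0, "ty": 0, "tz": 0, "wx": 0, "wy": 0, "wz": 0}, {"jaw": -1, "tx": 0, "ty": 0, "tz": 0, "wx": 0, "wy": 0, "wz": 0}], "force": 60}}

```text
clock: 12.95
tcp_pos: [0.3767, 0.3084, 0.2492]
orientation: [0.217, 0.008, 0.976, -0.002]
wrist_force: [-4.5, -0.8, 6.2]
finger_gap: 0.0215
```

Call:
{"method": "carry_out", "body": {"motion": [{"jaw": -1, "tx": 0, "ty": 0, "tz": -0.5, "wx": 0, "wy": 0, "wz": 0}, {"jaw": -1, "tx": 0, "ty": 0, "tz": -1, "wx": 0, "wy": 0, "wz": 0}, {"jaw": -1, "tx": 0, "ty": 0, "tz": 0, "wx": 0, "wy": 0, "wz": 0}]}}

```text
clock: 13.32
tcp_pos: [0.3704, 0.3085, 0.2631]
orientation: [0.217, 0.008, 0.976, -0.002]
wrist_force: [-1.4, 0.0, -1.5]
finger_gap: 0.0211
```

Call:
{"method": "carry_out", "body": {"motion": [{"jaw": -1, "tx": 0, "ty": 0, "tz": -1.5, "wx": 0, "wy": 0, "wz": 0}, {"jaw": -1, "tx": 0, "ty": 0, "tz": -1.5, "wx": 0, "wy": 0, "wz": 0}, {"jaw": -1, "tx": 0, "ty": 0, "tz": -1.5, "wx": 0, "wy": 0, "wz": 0}, {"jaw": -1, "tx": 0, "ty": 0, "tz": -1.5, "wx": 0, "wy": 0, "wz": 0}, {"jaw": -1, "tx": 0, "ty": 0, "tz": -1.5, "wx": 0, "wy": 0, "wz": 0}, {"jaw": -1, "tx": 0, "ty": 0, "tz": -1, "wx": 0, "wy": 0, "wz": 0}, {"jaw": -1, "tx": 0, "ty": 0, "tz": 0, "wx": 0, "wy": 0, "wz": 0}, {"jaw": -1, "tx": 0, "ty": 0, "tz": 0, "wx": 0, "wy": 0, "wz": 0}]}}

```text
clock: 14.32
tcp_pos: [0.3345, 0.3089, 0.3389]
orientation: [0.216, 0.008, 0.976, -0.002]
wrist_force: [-0.2, -0.1, -0.6]
finger_gap: 0.0215
```

Run:
```python
from h import *
s=get_state();print(s["tcp_pos"],s["wrist_force"],s["joint_pos"])
for n in ["wrist","scene","side"]: cv2.imwrite(f"pics/{n}11.png",eyes.read_camera(n))
crop("pics/scene11.png",330,60,130,120,6,"pics/sc11c.png")
```

```text
[0.33451923 0.30889755 0.33887383] [-0.21775021 -0.07208348 -0.60303595] [ 0.64181722 -0.03172881 -0.579392    0.67059865 -0.26190212  0.61226916]
```

View pics/wrist11.png

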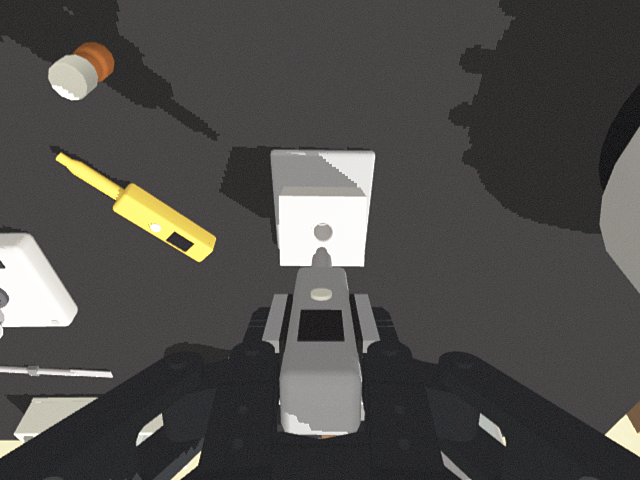

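View pics/sc11c.png

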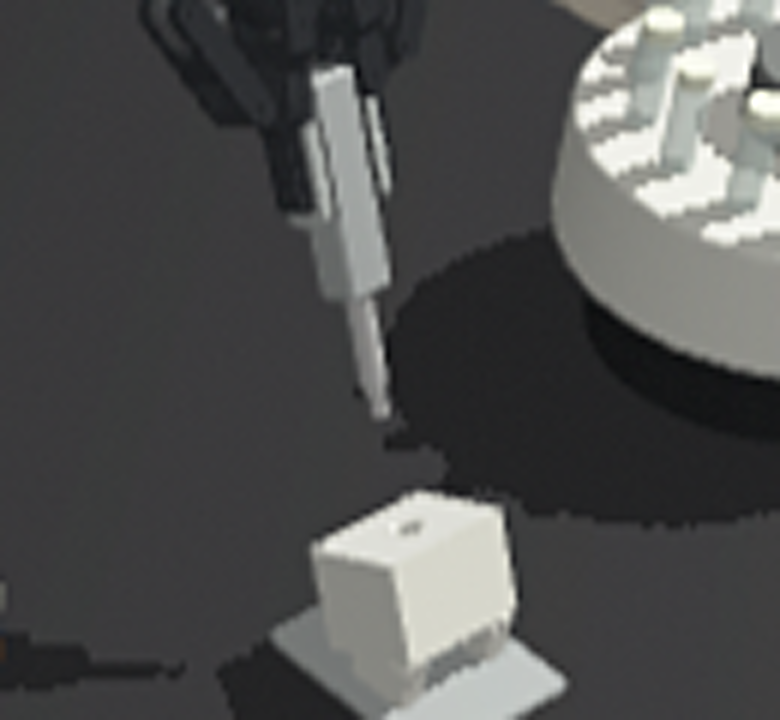

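Call:
{"method": "carry_out", "body": {"motion": [{"jaw": -1, "tx": 0, "ty": 0, "tz": -2, "wx": 0, "wy": 0, "wz": 0}, {"jaw": -1, "tx": 0, "ty": 0, "tz": -2, "wx": 0, "wy": 6, "wz": 0}, {"jaw": -1, "tx": -1.5, "ty": 0, "tz": 0, "wx": 0, "wy": 6, "wz": 0}, {"jaw": -1, "tx": -1.5, "ty": 0, "tz": 0, "wx": 0, "wy": 6, "wz": 0}, {"jaw": -1, "tx": -1.5, "ty": 0, "tz": 0, "wx": 0, "wy": 7, "wz": 0}, {"jaw": -1, "tx": 0, "ty": 0, "tz": 0, "wx": 0, "wy": 0, "wz": 0}, {"jaw": -1, "tx": 0, "ty": 0, "tz": 0, "wx": 0, "wy": 0, "wz": 0}]}}

```text
clock: 15.35
tcp_pos: [0.3611, 0.3085, 0.3851]
orientation: [0.001, 0.009, 1.0, -0.0]
wrist_force: [-0.0, -0.2, -1.4]
finger_gap: 0.0215
```

Run:
```python
from h import *
from scipy.spatial.transform import Rotation as R
np.set_printoptions(precision=4,suppress=True)
s=get_state();q=s["orientation"];p=s["tcp_pos"];M=R.from_quat([*q[1:],q[0]]).as_matrix()
print(p,s["wrist_force"]);print(M)
print("togo",M.T@(np.array([.5645,-.009,.385])-p)*100)
```

```text
[0.3611 0.3085 0.3851] [-0.0237 -0.226  -1.3691]
[[-0.9998  0.0176  0.0012]
 [ 0.0176  0.9998 -0.0006]
 [-0.0012 -0.0006 -1.    ]]
togo [-20.8903 -31.3836   0.0527]
```

Call:
{"method": "carry_out", "body": {"motion": [{"jaw": -1, "tx": -1.1, "ty": -1.7, "tz": 0, "wx": 0, "wy": 0, "wz": 0}, {"jaw": -1, "tx": -2.2, "ty": -3.3, "tz": 0, "wx": 0, "wy": 0, "wz": 0}, {"jaw": -1, "tx": -2.2, "ty": -3.3, "tz": 0, "wx": 0, "wy": 0, "wz": 0}, {"jaw": -1, "tx": -2.2, "ty": -3.3, "tz": 0, "wx": 0, "wy": 0, "wz": 0}, {"jaw": -1, "tx": -2.2, "ty": -3.3, "tz": 0, "wx": 0, "wy": 0, "wz": 0}, {"jaw": -1, "tx": -2.2, "ty": -3.3, "tz": 0, "wx": 0, "wy": 0, "wz": 0}, {"jaw": -1, "tx": -2.2, "ty": -3.3, "tz": 0, "wx": 0, "wy": 0, "wz": 0}, {"jaw": -1, "tx": -2.2, "ty": -3.3, "tz": 0, "wx": 0, "wy": 0, "wz": 0}, {"jaw": -1, "tx": -2.2, "ty": -3.3, "tz": 0, "wx": 0, "wy": 0, "wz": 0}, {"jaw": -1, "tx": -2.2, "ty": -3.3, "tz": 0, "wx": 0, "wy": 0, "wz": 0}, {"jaw": -1, "tx": 0, "ty": 0, "tz": 0, "wx": 0, "wy": 0, "wz": 0}, {"jaw": -1, "tx": 0, "ty": 0, "tz": 1, "wx": 0, "wy": 0, "wz": 0}, {"jaw": -1, "tx": 0, "ty": 0, "tz": 1, "wx": 0, "wy": 0, "wz": 0}, {"jaw": -1, "tx": 0, "ty": 0, "tz": 0, "wx": 0, "wy": 0, "wz": 0}, {"jaw": -1, "tx": 0, "ty": 0, "tz": 0, "wx": 0, "wy": 0, "wz": 0}]}}

```text
clock: 17.23
tcp_pos: [0.5646, -0.0085, 0.3657]
orientation: [-0.0, 0.008, 1.0, -0.0]
wrist_force: [0.1, -0.4, -1.2]
finger_gap: 0.0208
```

Run:
```python
from h import *
for n in ["wrist","scene","side"]: cv2.imwrite(f"pics/{n}12.png",eyes.read_camera(n))
crop("pics/scene12.png",250,130,130,130,6,"pics/sc12c.png")
crop("pics/side12.png",240,130,130,130,6,"pics/si12c.png")
print(get_state()["tcp_pos"])
```

```text
[ 0.56492146 -0.00888154  0.36605464]
```

View pics/wrist12.png

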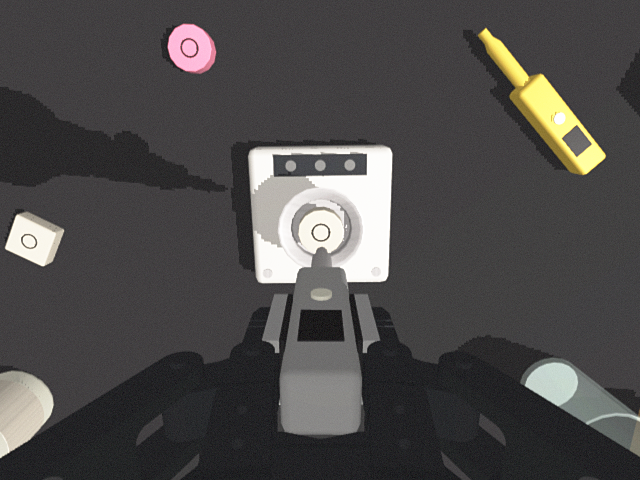

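View pics/sc12c.png

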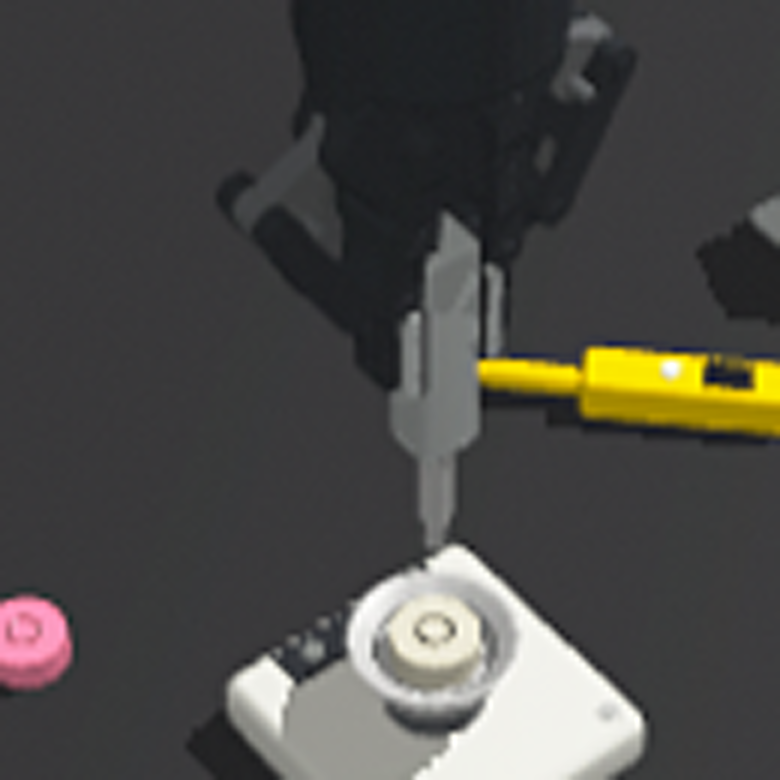

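View pics/si12c.png

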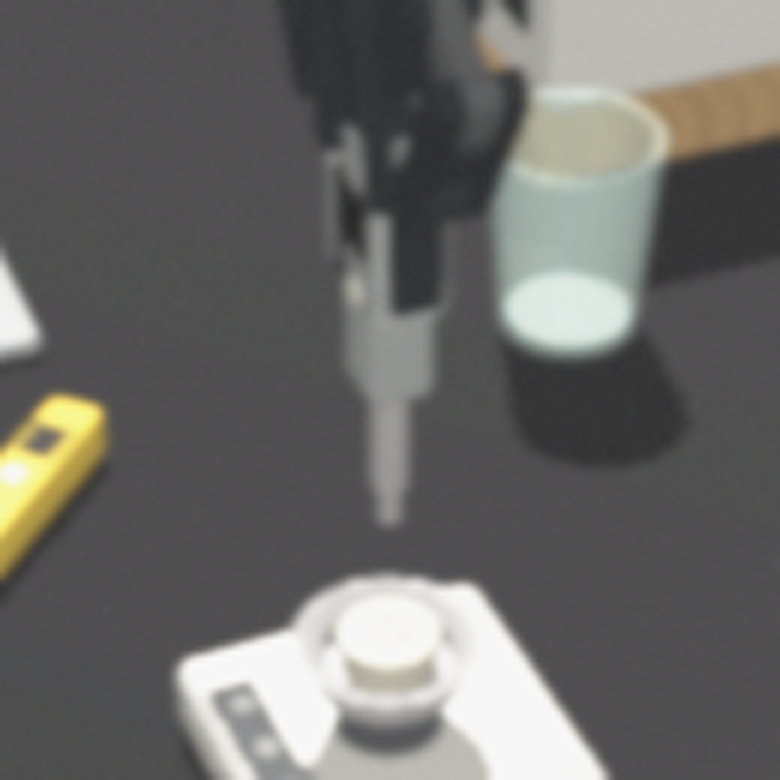

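Run:
```python
from h import *
np.set_printoptions(precision=4,suppress=True)
f=lambda x,y,x0,y0:((x+.5)/6-.5+x0,(y+.5)/6-.5+y0)
T=tri([ray("scene",f(434,545,250,130)),ray("side",f(389,522,240,130))])
G=tri([ray("scene",f(435,630,250,130)),ray("side",f(388,625,240,130))])
print("tip",T,"ring",G)
W=at("wrist",(320.5,232),.064);print("wrist ring",W,"tip wrist z.11",at("wrist",(322,249),.111))
```

```text
tip (array([ 0.5645, -0.007 ,  0.1078]), [np.float64(0.00011602715021450618), np.float64(0.00011602715021450813)]) ring (array([ 0.5649, -0.0066,  0.0647]), [np.float64(0.0007912369526480513), np.float64(0.0007912369526479442)])
wrist ring [ 0.5651 -0.0098  0.064 ] tip wrist z.11 [ 0.5628 -0.0089  0.111 ]
```

Call:
{"method": "carry_out", "body": {"motion": [{"jaw": -1, "tx": 0, "ty": 0, "tz": 1, "wx": 0, "wy": 0, "wz": 0}, {"jaw": -1, "tx": 0, "ty": 0, "tz": 1, "wx": 0, "wy": 0, "wz": 0}, {"jaw": -1, "tx": 0, "ty": 0, "tz": 1, "wx": 0, "wy": 0, "wz": 0}, {"jaw": -1, "tx": 0, "ty": 0, "tz": 0.7, "wx": 0, "wy": 0, "wz": 0}, {"jaw": -1, "tx": 0, "ty": 0, "tz": 0.3, "wx": 0, "wy": 0, "wz": 0}, {"jaw": -1, "tx": 0, "ty": 0, "tz": 0, "wx": 0, "wy": 0, "wz": 0}, {"jaw": -1, "tx": 0, "ty": 0, "tz": 0, "wx": 0, "wy": 0, "wz": 0}]}}

```text
clock: 18.25
tcp_pos: [0.565, -0.0091, 0.3261]
orientation: [0.0, 0.009, 1.0, -0.0]
wrist_force: [0.3, 0.1, -0.7]
finger_gap: 0.0215
```

Run:
```python
from h import *
for n in ["wrist","scene","side"]: cv2.imwrite(f"pics/{n}13.png",eyes.read_camera(n))
crop("pics/scene13.png",270,180,100,100,7,"pics/sc13c.png")
crop("pics/side13.png",255,170,100,100,7,"pics/si13c.png")
print(get_state()["tcp_pos"],get_state()["wrist_force"])
```

```text
[ 0.56497605 -0.00909247  0.32609035] [ 0.38582623 -0.25702414  0.37953464]
```

View pics/sc13c.png

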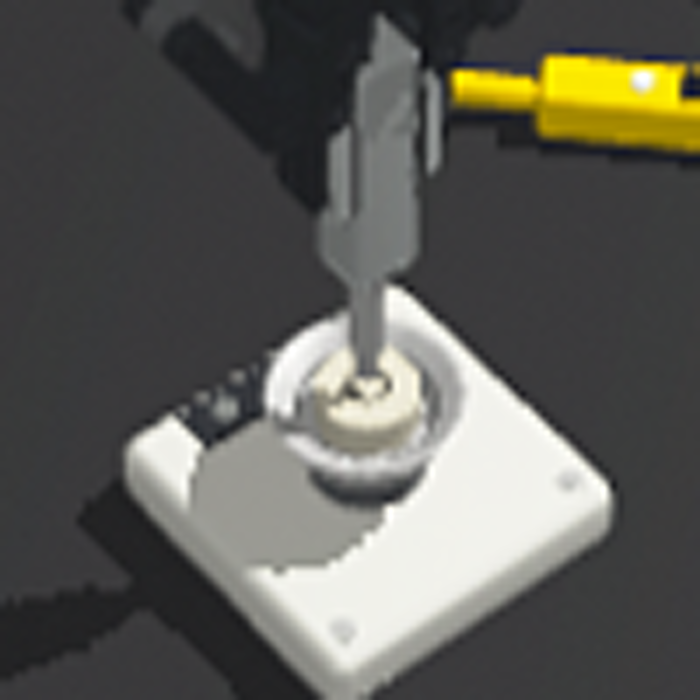

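View pics/si13c.png

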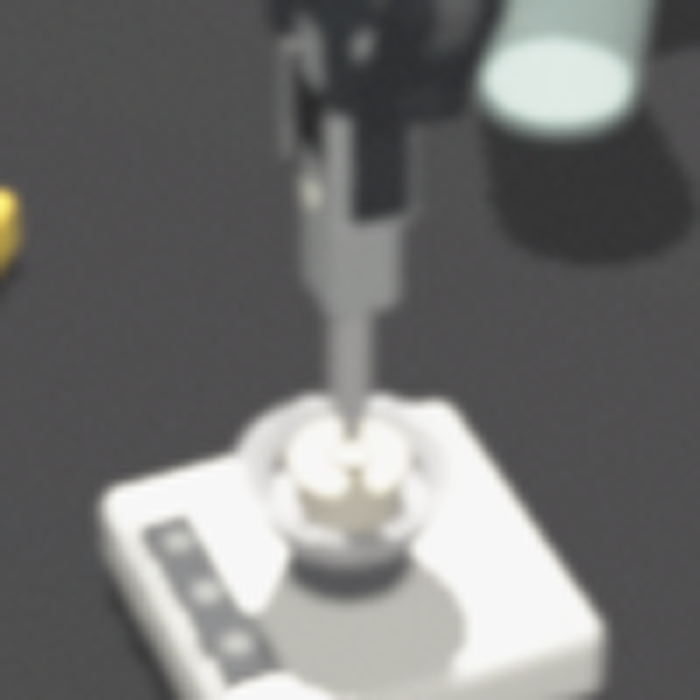

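Call:
{"method": "carry_out", "body": {"motion": [{"jaw": -1, "tx": 0, "ty": 0, "tz": 0.2, "wx": 0, "wy": 0, "wz": 0}, {"jaw": -1, "tx": 0, "ty": 0, "tz": 0.2, "wx": 0, "wy": 0, "wz": 0}, {"jaw": -1, "tx": 0, "ty": 0, "tz": 0.2, "wx": 0, "wy": 0, "wz": 0}, {"jaw": -1, "tx": 0, "ty": 0, "tz": 0.2, "wx": 0, "wy": 0, "wz": 0}, {"jaw": -1, "tx": 0, "ty": 0, "tz": 0, "wx": 0, "wy": 0, "wz": 0}, {"jaw": -1, "tx": 0, "ty": 0, "tz": 0, "wx": 0, "wy": 0, "wz": 0}]}}

```text
clock: 19.15
tcp_pos: [0.5648, -0.0091, 0.3178]
orientation: [0.0, 0.009, 1.0, -0.0]
wrist_force: [-0.8, 0.6, 0.2]
finger_gap: 0.0212
```

Run:
```python
from h import *
F=[]
for i in range(6):
    im=eyes.read_camera("side"); F.append(get_state()["wrist_force"])
print(np.mean(F,0),np.std(F,0)); cv2.imwrite("pics/side14.png",im)
cv2.imwrite("pics/scene14.png",eyes.read_camera("scene"))
crop("pics/scene14.png",270,180,100,100,7,"pics/sc14c.png")
crop("pics/side14.png",255,170,100,100,7,"pics/si14c.png")
print(get_state()["tcp_pos"])
```

```text
[-0.06801414  0.0570448   0.2906824 ] [0.61080201 0.61777132 0.59936359]
[ 0.56482347 -0.00907057  0.31774774]
```

View pics/si14c.png

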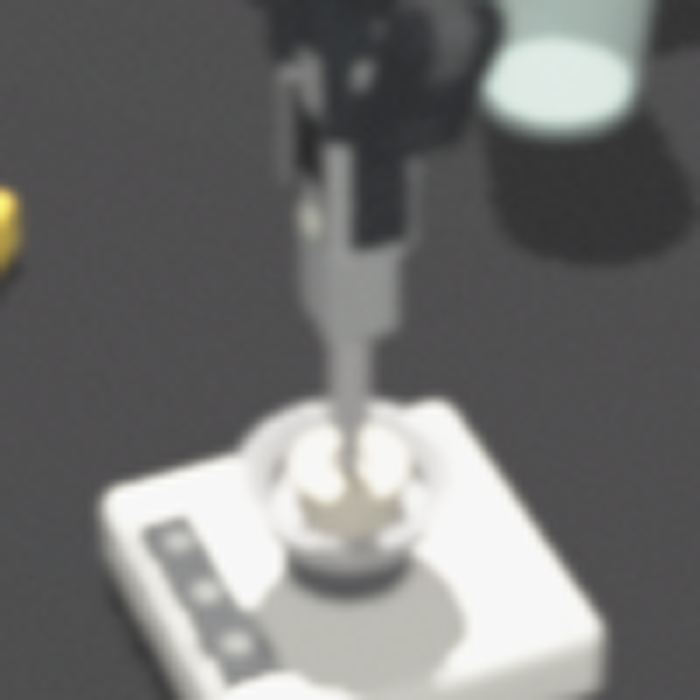

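View pics/sc14c.png

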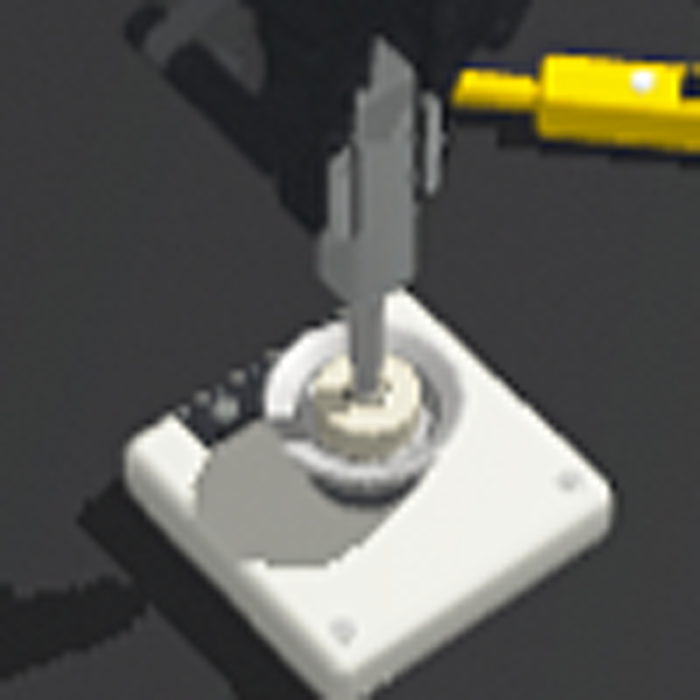

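Call:
{"method": "carry_out", "body": {"motion": [{"jaw": -1, "tx": 0, "ty": 0, "tz": 0.1, "wx": 0, "wy": 0, "wz": 0}, {"jaw": -1, "tx": 0, "ty": 0, "tz": 0.1, "wx": 0, "wy": 0, "wz": 0}, {"jaw": -1, "tx": 0, "ty": 0, "tz": 0.1, "wx": 0, "wy": 0, "wz": 0}, {"jaw": -1, "tx": 0, "ty": 0, "tz": 0.1, "wx": 0, "wy": 0, "wz": 0}, {"jaw": -1, "tx": 0, "ty": 0, "tz": 0.1, "wx": 0, "wy": 0, "wz": 0}, {"jaw": -1, "tx": 0, "ty": 0, "tz": 0, "wx": 0, "wy": 0, "wz": 0}, {"jaw": -1, "tx": 0, "ty": 0, "tz": 0, "wx": 0, "wy": 0, "wz": 0}]}}

```text
clock: 20.38
tcp_pos: [0.5649, -0.0091, 0.3128]
orientation: [0.0, 0.009, 1.0, -0.0]
wrist_force: [-1.5, 1.3, 3.1]
finger_gap: 0.0212
```

Run:
```python
from h import *
F=[]
for i in range(10):
    im=eyes.read_camera("side"); F.append(get_state()["wrist_force"])
print(np.mean(F,0),np.std(F,0)); cv2.imwrite("pics/side15.png",im)
cv2.imwrite("pics/scene15.png",eyes.read_camera("scene"))
cv2.imwrite("pics/wrist15.png",eyes.read_camera("wrist"))
s=get_state();print(s["tcp_pos"],s["orientation"],s["finger_gap"])
def up(n):
    im=cv2.imread(f"pics/{n}.png"); x,y=(285,205) if n[:2]=="sc" else (270,200)
    return cv2.resize(im[y:y+75,x:x+65],None,fx=6,fy=6,interpolation=cv2.INTER_CUBIC)
cv2.imwrite("pics/cmp_sc.png",np.hstack([up("scene12"),up("scene15")]))
cv2.imwrite("pics/cmp_si.png",np.hstack([up("side12"),up("side15")]))
```

```text
[-0.41018383  0.20455126  2.1729777 ] [0.3689578  0.48722669 0.31684647]
[ 0.56486917 -0.00908008  0.31274554] [ 6.93247778e-05  8.73873957e-03  9.99961814e-01 -2.03337492e-05] 0.02128535596755936
```

View pics/cmp_sc.png

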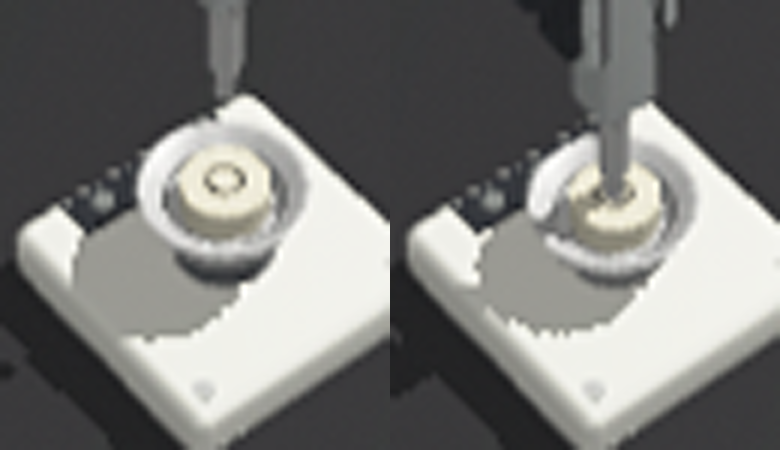

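View pics/cmp_si.png

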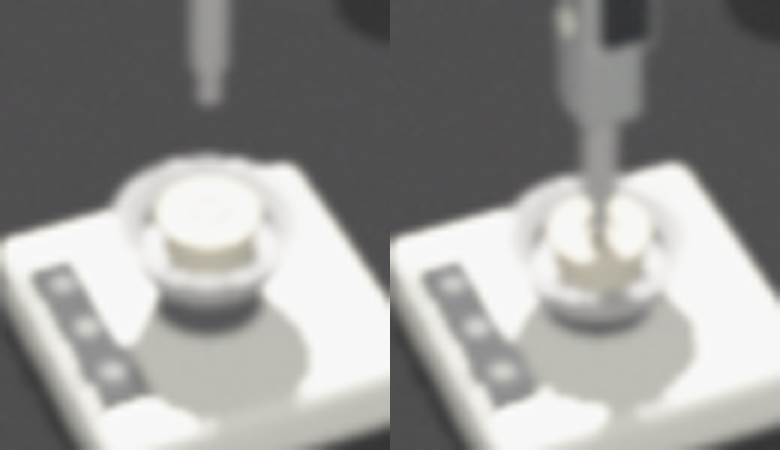

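View pics/wrist15.png

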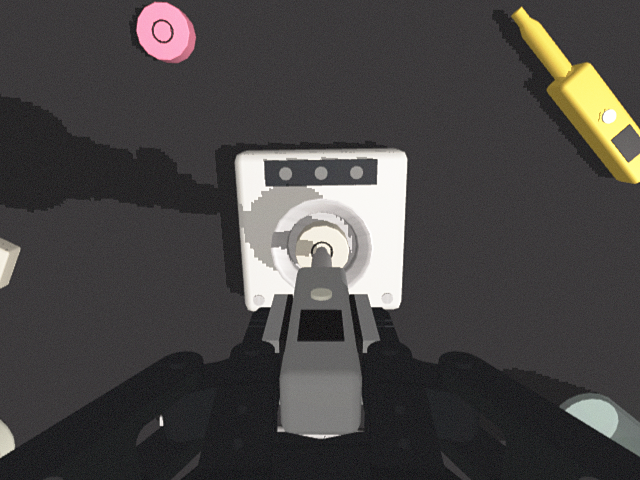

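Run:
```python
from h import *
for n,(x,y,w,h) in {"side":(286,238,42,18),"scene":(308,236,30,14)}.items():
    a=cv2.imread(f"pics/{n}12.png",0);b=cv2.imread(f"pics/{n}15.png",0)
    k=8
    t=cv2.resize(a[y:y+h,x:x+w],None,fx=k,fy=k,interpolation=3);s=cv2.resize(b[y-4:y+h+10,x-4:x+w+4],None,fx=k,fy=k,interpolation=3)
    r=cv2.matchTemplate(s,t,cv2.TM_CCOEFF_NORMED);_,v,_,l=cv2.minMaxLoc(r)
    e=(proj(n,[.565,-.009,.052])-proj(n,[.565,-.009,.06]))
    print(n,v,l[0]/k-4,l[1]/k-4,"8mm=",e)
```

```text
side 0.8727967143058777 0.0 1.0 8mm= [0.00474424 3.1341477 ]
scene 0.8187681436538696 0.0 2.0 8mm= [0.01045867 2.4164191 ]
```

Run:
```python
from workcell import env,get_state
print(get_state()["wrist_force"],env.hand_in())
```

```text
the job is handed in; nothing more can be done
[-0.57283404  0.52486759  2.23134677] None
```

I handed the job in with the tablet in the cup and the probe held pressed on it, at about 21 s of the 58 s allowed; no verdict was reported.

**What I did:** I gripped the tablet and dropped it into the cup. The pictures show it lying flat with the cup up. I then drew the probe out of its stand along its axis, brought it upright over the station and pressed down in small steps.

**Last checks:**
- **Position:** the tip sat within about 1 mm of the ring's centre when hovering. In the last wrist picture it still lay inside the ring. The tool pointed straight down.
- **Press depth:** the estimates put the cup 6 to 8 mm down of 16:

| Estimate | Cup travel |
|---|---|
| Arm height | about 6.3 mm |
| Scene-image match | about 6.6 mm |
| Push force | about 7.5 mm |
| Tablet edge in the side picture | about 7.7 mm |

- **Force:** about 3 N. The wrist force read 2.2 N, and I added about 0.9 N for the probe's weight. That reading is noisy, by 0.3 to 0.6 N.
- **Disagreement:** an automatic match on the side picture gave only about 1 pixel of movement (2.5 mm). I discounted it because its patch also covered part of the fixed case.
- **Bystanders:** I came near none of them and saw no sign of contact, but I did not measure their positions at the end.

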